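Hang up the ear defenders at the range's scoring desk

ROBOT

A 6-joint arm with a two-finger parallel gripper is mounted at the origin on the work surface. World frame = base frame: x ahead of the robot, y to its left, z up, the work surface at z = 0. Lengths are in m, angles in degrees, forces in N, time in s.
With the tool pointing down it reaches from about 0.375 to 0.975 m from the base axis. Payload 3.8 kg.
Tool frame: the origin (TCP) lies on the centre line of the jaws, within the pads' length; the fingertips stand 14 mm ahead of it and the grasp point (between the pads) lies 5 mm behind it; y points along the fingers, x is the direction in which the jaws open and shut, and the axes are right-handed (so a half turn about y gives the same grasp; the last joint's range is limited). The gripper opens to 85 mm and grips with 20 to 120 N. Pads are 22 mm wide; open, the fingers measure 114 mm over their backs; the gripper's body (76 mm by 85 mm) begins 54 mm behind the grasp point. The pads swing forward as they close: fully open they stand 13 mm farther back than shut.
Start: joints at [-74.02, 15.12, 91.902, -0, 72.978, -2.114], TCP at [0.21, -0.642, 0.245] pointing down, gripper open.
Joint ranges: [-150.88, 150.88], [-54.13, 125.18], [17.81, 147.31], [-75.09, 255.09], [0, 152.58], [-146.25, 146.25]. Speed limits (degrees/s): [147.25, 147.25, 180, 180, 180, 180].

INTERFACE

Orientations are given as a 3x3 rotation matrix whose columns are the frame's x, y, z axes.
In Python, from station import ctrl, planner, imaging, workorder gives the robot as it stands. Calls block until the motion is done:
- ctrl.movep(position, orientation): joint-space move of the TCP to a pose.
- ctrl.move_linear(position, ori=None, feed=0.15): straight line of the TCP; ori=None keeps the orientation; feed is the mean speed in m/s.
- ctrl.set_joints(angles): joint-space move.
- ctrl.grip(opening): opening from 0.0 (shut) to 1.0 (fully open); the grip force is fixed at half the most; returns when the fingers have stopped.
- ctrl.dwell(seconds).
- planner.inverse_kinematics(position, orientation): joint angles nearest the present ones, or None.
- ctrl.state(): the state.
- imaging.snapshot(name): name is "scene" or "top" or "wrist"; returns (picture, depth): 480x640x3 uint8, red, green, blue; 480x640 float32, m along the optical axis (not along the pixel's ray), 0 where there is no reading.
- imaging.calibration(name): a dict with "fx", "fy", "cx", "cy" (pixels), "pose" (4x4, takes a point from camera to world coordinates). Camera axes: x right, y down, z forward; pixel columns grow to the right and rows downward; lengths in m; the calibration is good to about 2 mm. The wrist camera is an equidistant fisheye: a pixel r from the principal point sees the ray r / f radians off the axis. A picture is of the moment at which its call begins: read the wrist's pose just before it. calibration takes no time and is no camera call; for the wrist camera it gives the pose at the moment of the call.
A pose or a line that the arm cannot do raises ctrl.IKError and nothing moves.
- workorder.sign_off(): hands the job in, once; it reports no verdict.
The state is a dict: "time": time; "q": joint angles; "qvel": joint speeds; "joint_efforts": joint torques, N m; "ee_pos": TCP position; "eef_rot": TCP orientation; "contact_force": force on the tool from outside, world axes, zero at the start; "ft_torque": the same for the moment, N m; "gripper_width": opening from 0.0 (shut) to 1.0 (fully open).
Only numpy, scipy, OpenCV 4.12 (cv2) and the standard library are available. Lean on these libraries where they do the work, as an engineer would, in place of code of your own. Each camera call takes 0.05 s, during which the arm holds its last target. There are 200 camera calls.

TASK

The ear defenders are lying flat on the desk. First stand them upright on their two ear cups on the desk and let go of them; then take them again another way and hang them by the headband over the middle of the stand's horizontal bar, one ear cup on each side, hanging free. Do not drop them, and do not shift the trophy, drinks can, tin or phone.

Things in the scene. Friction and masses are not known exactly. Their poses are not given: they have to be found in the camera images.
- muffs: Ear defenders, rigid, 0.2 to 0.34 kg, 164 mm wide, 176 tall. Origin 80 mm above the cups' undersides, midway between them. Seen standing: z up to the headband, y from cup to cup, x along the band's width. They start lying flat: x vertical, origin 30 mm above the desk, z level and within 0.5 rad of world +x, cups nearer the robot. Weight mostly in the cups.
- cup_a (a point): Centre of the ear cup on the +y side (y 64, z -40 mm in the ear defenders' frame). A grey block with black cushion, 60 (x) x 36 (y) x 80 (z) mm, flat underneath. Axes as the ear defenders'. 92 mm are free between the cups. A dark metal arm 16 (x) x 6 (y) mm rises from each cup's top to z 60 mm, then slants in to the headband.
- cup_b (a point): Centre of the other, equal ear cup (y -64, z -40 mm).
- headband (a point): Middle of the underside of the black headband pad, which is to rest on the bar (z 78 mm in the ear defenders' frame, axes as theirs). The pad is 36 (x) x about 68 (y) x 18 mm thick (z), upwards from this point; flat over the middle 28 mm, its ends droop 6 mm. Below it the arch is open.
- stand: Steel hanging stand, fixed. Origin on the desk under the bar's middle. x runs along the bar from its free end to the post, within 0.45 rad of world +x. Base plate 200 (x) x 140 (y) x 12 mm centred at x 20 mm; post 20 mm square at x 75 to 95 mm, its top 233 mm up, level with the bar's top. The ear defenders lie on the other side of the desk.
- bar (a point): Middle of the stand's horizontal bar, on its axis, 225 mm above the desk; axes as the stand's. Round, 16 mm in diameter, from x 75 mm (post) to x -80 mm (free end, towards the robot), where a collar 24 mm in diameter, 6 mm thick, stands 4 mm proud of it.
- trophy: Silver trophy cup with two handles on a black foot, 125 mm tall, 76 mm in diameter (about 118 over the handles), loose, at the back. Origin at the centre of its underside. Leave alone.
- can: Plain metal drinks can, 115 mm tall, 66 mm in diameter, loose, at the back. Origin at the centre of its underside. Leave alone.
- tin: Low open copper tin, 68 mm in diameter, 30 mm high, loose, in the middle of the desk between the stand and the ear defenders. Origin at the centre of its underside. Leave alone.
- phone: Phone lying flat, 150 (x) x 72 (y) x 9 mm, loose, nearer the robot than the tin. Origin at the centre of its underside. Leave alone.

How it is judged:
By the outcome, as a careful person would: the job done as asked, in the order asked, and still so for the second after the job is handed in, with the robot touching nothing.
It also fails if it takes over 72 s, if anything falls off the work surface, if the arm or the gripper's body presses on something with over 40 N, if the wrist force passes 120 N, or if a joint passes its speed limit or range.

## Working session

There is one attempt and no reset: what is moved stays moved. The work goes in short steps, each a Python script; the robot and the scene stay as the last script left them, time stands still between calls to the robot, and variables do not carry over. Pictures are saved under pics/ and viewed, about 8 in all and at most 12, crops included, and the job is handed in when it is done.

```bash
ls; mkdir -p pics; python3 - <<'E'
from station import ctrl, planner, imaging, workorder
import cv2, numpy as np
for n in ["scene","top"]:
    p,d=imaging.snapshot(n); c=imaging.calibration(n)
    cv2.imwrite(f"pics/{n}0.png",p[:,:,::-1]); np.savez(f"pics/{n}0.npz",p=p,d=d,**c)
    print(n,c["fx"],c["cx"],c["cy"]); print(np.round(c["pose"],3))
s=ctrl.state(); print(s["time"],s["eef_rot"])
E
```

```text
pics
scene 443.6106039161322 323.60195653887894 239.42636397186956
[[-0.207  0.604 -0.769  1.292]
 [ 0.978  0.145 -0.149  0.141]
 [ 0.021 -0.784 -0.621  0.727]
 [ 0.     0.     0.     1.   ]]
top 523.4961042507315 322.0497053195512 243.90150162826953
[[ 0.006 -0.994  0.106  0.482]
 [-1.    -0.007 -0.008 -0.026]
 [ 0.008 -0.106 -0.994  1.103]
 [ 0.     0.     0.     1.   ]]
0.1 [[ 3.10586654e-01 -5.91767430e-04  9.50544886e-01]
 [-9.50542739e-01  2.02108370e-03  3.10587211e-01]
 [-2.10492617e-03 -9.99997783e-01  6.52213896e-05]]
```

View pics/top0.png

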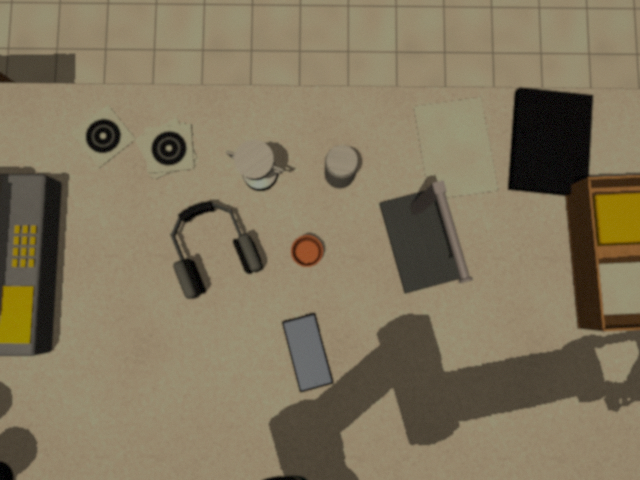

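View pics/scene0.png

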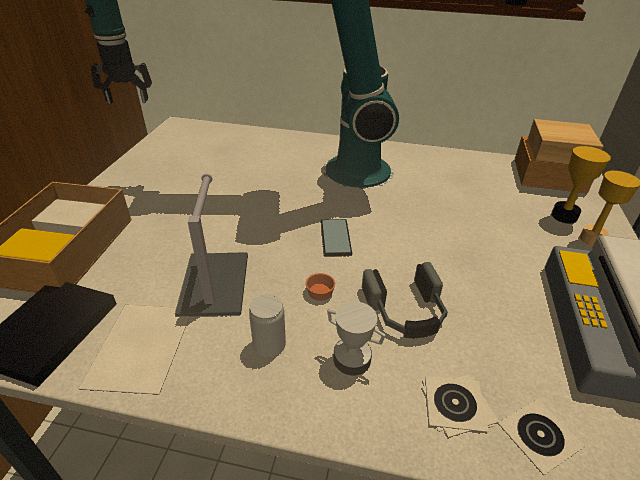

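The top view shows the muffs' cups at about (189,278) and (248,253), headband (198,210), tin (307,250), phone (307,352), trophy (258,170), can (341,162), and bar from (468,278) to (437,183). The next step is to measure these through depth.

```bash
cat > h.py <<'E'
import numpy as np, cv2
def cloud(f):
    z=np.load(f); d=z["d"]; v,u=np.mgrid[:480,:640]
    P=np.stack([(u-z["cx"])/z["fx"]*d,(v-z["cy"])/z["fy"]*d,d],-1)
    W=P@z["pose"][:3,:3].T+z["pose"][:3,3]; W[d==0]=np.nan
    return W
E
python3 - <<'E'
from h import *
W=cloud("pics/top0.npz")
def reg(n,u0,u1,v0,v1,z0,z1):
    w=W[v0:v1,u0:u1].reshape(-1,3); w=w[(w[:,2]>z0)&(w[:,2]<z1)]
    r=cv2.minAreaRect((w[:,:2]*1000).astype(np.float32))
    print(n,len(w),"mean",w.mean(0).round(4),"rect",np.round(r[0],1),np.round(r[1],1),round(r[2],1),"zmax",np.percentile(w[:,2],[50,99]).round(3))
    return w
print("desk",np.nanmedian(W[300:400,150:250,2]))
reg("cupL",165,212,250,305,.045,.075)
reg("cupR",225,270,225,280,.045,.075)
reg("band",175,220,195,222,.03,.06)
reg("muffs",165,270,195,305,.02,.075)
reg("trophy",225,300,135,195,.03,.2)
reg("trophytop",225,300,135,195,.11,.2)
reg("can",320,365,140,190,.1,.2)
reg("tin",285,330,230,270,.015,.1)
reg("bar",425,480,170,290,.18,.3)
reg("base",375,480,180,300,.006,.03)
# desk-level height image zoom
p=np.load("pics/top0.npz")["p"][180:310,155:300]
cv2.imwrite("pics/z1.png",cv2.resize(p[:,:,::-1],None,fx=5,fy=5,interpolation=cv2.INTER_CUBIC))
W2=cloud("pics/scene0.npz").reshape(-1,3)
w=W2[(W2[:,2]>.205)&(W2[:,2]<.26)&(W2[:,0]>.3)&(W2[:,0]<.8)&(W2[:,1]<-.1)&(W2[:,1]>-.5)]
r=cv2.minAreaRect((w[:,:2]*1000).astype(np.float32)); print("scene bar",len(w),r,w.mean(0),np.percentile(w[:,2],99))
E
```

```text
desk 4.8598149131384716e-05
cupL 710 mean [0.525  0.2337 0.0576] rect [525.2 235.3] [79.9 37.2] 23.4 zmax [0.058 0.064]
cupR 695 mean [0.5752 0.1164 0.0576] rect [576.1 117. ] [79.8 38. ] 23.2 zmax [0.058 0.064]
band 406 mean [0.6639 0.2241 0.0454] rect [665.1 224.7] [23.4 91.9] 22.6 zmax [0.047 0.052]
muffs 2354 mean [0.5809 0.1909 0.0501] rect [594.8 194.8] [175.9 166.7] 23.3 zmax [0.055 0.063]
trophy 1395 mean [0.7486 0.0973 0.1214] rect [750.2  99.1] [90.3 76.4] 32.1 zmax [0.125 0.129]
trophytop 1287 mean [0.7497 0.0981 0.1248] rect [749.7  98.8] [88.  76.4] 32.1 zmax [0.125 0.13 ]
can 871 mean [ 0.7492 -0.0701  0.1141] rect [750.3 -70.4] [62.2 63. ] 33.1 zmax [0.115 0.119]
tin 328 mean [ 0.5854 -0.0018  0.0267] rect [583.   -2.7] [64.5 66. ] 0.4 zmax [0.028 0.034]
bar 1160 mean [ 0.6059 -0.2469  0.2295] rect [ 599.7 -250.6] [175.1  22.9] 14.7 zmax [0.232 0.237]
base 5119 mean [ 0.6038 -0.2383  0.0124] rect [ 619.5 -250.1] [217.2 253.2] 84.5 zmax [0.012 0.018]
scene bar 586 ((600.2081909179688, -250.38558959960938), (176.11631774902344, 23.75017547607422), 15.893925666809082) [ 0.62126547 -0.24365958  0.22729756] 0.23426406159409174
```

View pics/z1.png

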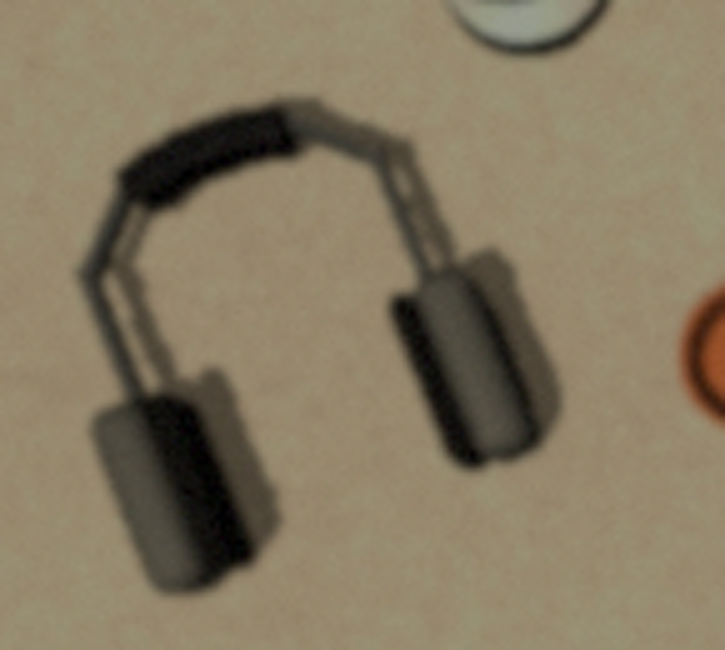

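The crop shows the pad from (125,185) to (300,125), both cups, and clear space around the pad. The geometry agrees with the spec: cup spacing is 128.7 mm, muffs yaw 23.3°, bar length 175 mm and yaw about 15.3°. I'll check reachability before moving.

```bash
cat >> h.py <<'E'
from scipy.spatial.transform import Rotation as Ro
ym=np.radians(23.3); d=np.array([np.cos(ym),np.sin(ym),0]); Z=np.array([0,0,1.])
pad=np.array([.5875,.192,.030])+.087*d
p_stand=np.array([.60,.20,0])
bar=np.array([.5928,-.2525,.225]); yb=np.radians(15.3); b=np.array([np.cos(yb),np.sin(yb),0])
def R(x,y):
    x=np.array(x,float); y=np.array(y,float); return np.stack([x,y,np.cross(x,y)],1)
def tilt(R0,deg): return Ro.from_rotvec(np.cross(d,Z)*np.radians(deg)).as_matrix()@R0
E
python3 - <<'E'
from station import planner
from h import *
f=lambda n,p,r:print(n,(lambda q:None if q is None else np.round(q,0))(planner.inverse_kinematics(p,r)))
for s in (1,-1):
    R0=R(s*d,-Z)
    f("grasp",pad-[0,0,.005],R0)
    for t in (0,30,60,90): f(t,[*p_stand[:2],.27],tilt(R0,t))
    f("down",p_stand+[0,0,.167]+.005*d,tilt(R0,90))
    f("back",p_stand+[0,0,.167]-.1*d,tilt(R0,90))
    f("g2",p_stand+[0,0,.17],R(s*d,-Z))
    f("hang hi",bar+[0,0,.205],R(s*b,-Z))
    f("hang",bar+[0,0,.025],R(s*b,-Z))
W=cloud("pics/top0.npz")[170:290,425:480].reshape(-1,3)
W2=cloud("pics/scene0.npz").reshape(-1,3)
for w in (W,W2):
    u=(w[:,:2]-bar[:2])@b[:2]; v=(w[:,:2]-bar[:2])@[-b[1],b[0]]
    m=(w[:,2]>.222)&(w[:,2]<.25)&(abs(v)<.03)&(abs(u)<.07)
    print("bar fit: slope deg, offset mm",np.degrees(np.arctan(np.polyfit(u[m],v[m],1)[0])),np.polyfit(u[m],v[m],1)[1]*1e3,"z",np.percentile(w[m,2],95))
E
```

```text
grasp [17. 29. 97. -0. 53. -7.]
0 [16. 10. 96. -0. 74. -7.]
30 [ 14.  -7. 118.   8.  40. -14.]
60 [  10.  -15.  138.  102.   12. -109.]
90 None
down None
back None
g2 [ 16.  14. 102.  -0.  64.  -7.]
hang hi [-25.   9.  81.  -0.  91. -41.]
hang [-25.  12.  96.  -0.  73. -41.]
grasp None
0 None
30 None
60 [ 10. -15. 138. 102.  12.  71.]
90 None
down [  9.  23. 146. 165.  79.   3.]
back None
g2 None
hang hi [-25.   9.  81.  -0.  91. 139.]
hang [-25.  12.  96.  -0.  73. 139.]
bar fit: slope deg, offset mm 0.015418568648466803 1.3950687948814382 z 0.2350739014156451
bar fit: slope deg, offset mm -0.030533665138147804 1.2486459616385586 z 0.23276101667506566
```

```bash
cat >> h.py <<'E'
bar=bar+.0013*np.array([-b[1],b[0],0])
E
python3 - <<'E'
from station import planner
from h import *
ik=planner.inverse_kinematics
for px in (.45,.5,.55,.6,.65):
  for py in (.15,.2,.25,.3,.35):
    for hd in range(-180,180,15):
        a=np.radians(hd); h=np.array([np.cos(a),np.sin(a),0]); r=R(Z,h)
        qs=[ik(np.array([px,py,0])+np.array([0,0,z])+o*h,r) for z,o in ((.167,.005),(.23,.005),(.167,-.1))]
        if all(q is not None for q in qs): print(px,py,hd,*[np.round(q).astype(int) for q in qs])
E
```

```text
0.5 0.35 -90 [ 52  55  76 -50 126 145] [ 52  51  77 -52 129 141] [ 56  63  60 -51 134 140]
0.5 0.35 -75 [ 56  51  86 -58 117 144] [ 56  46  86 -60 119 140] [ 62  57  73 -56 124 141]
0.5 0.35 -60 [ 60  46  96 -66 108 145] [ 60  40  97 -67 110 141] [ 67  50  87 -61 114 143]
0.5 0.35 135 [   7   47   92   59  113 -146] [   7   42   93   61  116 -142] [   1   52   82   56  119 -144]
0.5 0.35 150 [  12   52   83   52  122 -146] [  12   47   83   54  125 -142] [   7   59   69   51  129 -142]
0.55 0.25 -90 [ 45  52  84 -55 120 145] [ 45  47  84 -57 122 141] [ 50  58  70 -54 127 141]
0.55 0.25 -75 [ 49  47  94 -63 111 145] [ 49  41  94 -64 113 141] [ 55  52  84 -59 117 143]
0.55 0.3 -105 [ 43  59  69 -46 132 145] [ 43  55  69 -49 134 142] [ 46  69  49 -50 140 138]
0.55 0.3 -90 [ 47  55  78 -54 123 143] [ 47  50  78 -56 125 139] [ 52  62  63 -54 130 138]
0.55 0.3 -75 [ 51  50  88 -62 114 143] [ 51  45  88 -64 116 139] [ 57  55  77 -59 120 140]
0.55 0.3 -60 [ 55  44  98 -70 105 145] [ 55  39  99 -71 106 141] [ 62  48  91 -65 110 143]
0.55 0.3 120 [  -1   45   96   65  109 -146] [  -1   40   97
[... 8264 characters left out ...]
26 132] [ 45  60  59 -64 128 128] [ 49  75  37 -66 134 122]
0.65 0.35 -75 [ 48  58  71 -68 115 134] [ 48  53  72 -69 117 130] [ 54  64  58 -67 122 129]
0.65 0.35 90 [   0   41  105   90   90 -146] [   0   35  106   90   90 -141] [ -10   41  105   82   95 -146]
0.65 0.35 105 [   1   47   93   79   99 -141] [   1   42   94   80  100 -136] [  -7   49   89   73  105 -140]
0.65 0.35 120 [   3   53   81   70  109 -137] [   3   48   81   72  111 -133] [  -3   57   72   67  115 -135]
0.65 0.35 135 [   6   59   68   64  120 -135] [   6   55   69   66  122 -131] [   1   67   54   64  127 -129]
0.65 0.35 150 [  10   66   55   58  131 -133] [  10   62   56   61  133 -129] [   6   78   32   65  140 -121]
```

```bash
cat >> h.py <<'E'
from scipy.spatial.transform import Slerp
p_stand=np.array([.62,.21,0]); h1=np.array([0,-1.,0]); R0=R(d,-Z); R1=R(Z,h1)
# muff points relative to grasp, in tool frame: muff z=tool x, muff x=-tool y -> y = z x x
pts=np.array([[sx*.03,sy*.082,z] for sx in(-1,1) for sy in(-1,1) for z in(-.08,.096)])-[0,0,.087]
def low(Rt): # lowest muff point below grasp point
    M=np.stack([-Rt[:,1],np.cross(Rt[:,0],-Rt[:,1]),Rt[:,0]],1); return (pts@M.T)[:,2].min()
def path(n,pa,pb):
    sl=Slerp([0,1],Ro.from_matrix([R0,R1])); return [(pa+(pb-pa)*t,sl(t).as_matrix()) for t in np.linspace(0,1,n+1)]
E
python3 - <<'E'
from station import planner
from h import *
for z in (.30,.36):
  for p,r in path(6,np.array([pad[0],pad[1],z]),np.array([*p_stand[:2],z])):
    q=planner.inverse_kinematics(p,r); print(p.round(2),low(r).round(3),None if q is None else np.round(q))
for p,r in ((p_stand+[0,0,.167]+.005*h1,R1),(p_stand+[0,0,.167]-.1*h1,R1),(p_stand+[0,0,.17],R(h1,-Z)),(p_stand+[0,0,.17],R(-h1,-Z)),(p_stand+[0,0,.35],R(-h1,-Z)),(bar+[0,0,.205],R(-b,-Z))):
    q=planner.inverse_kinematics(p,r); print(None if q is None else np.round(q))
E
```

```text
[0.67 0.23 0.3 ] -0.03 [17. 17. 84.  0. 79. -7.]
[0.66 0.22 0.3 ] -0.079 [ 24.  11.  92. -16.  70.  20.]
[0.65 0.22 0.3 ] -0.125 [ 32.  11.  97. -36.  70.  51.]
[0.64 0.22 0.3 ] -0.161 [ 39.  16.  97. -51.  79.  78.]
[0.64 0.22 0.3 ] -0.182 [ 42.  25.  94. -60.  92.  99.]
[0.63 0.21 0.3 ] -0.184 [ 42.  35.  88. -64. 107. 116.]
[0.62 0.21 0.3 ] -0.167 [ 40.  44.  80. -65. 122. 131.]
[0.67 0.23 0.36] -0.03 [17. 16. 79.  0. 85. -7.]
[0.66 0.22 0.36] -0.079 [ 24.  10.  88. -16.  75.  18.]
[0.65 0.22 0.36] -0.125 [ 32.   9.  93. -35.  75.  47.]
[0.64 0.22 0.36] -0.161 [ 39.  14.  94. -51.  82.  73.]
[0.64 0.22 0.36] -0.182 [ 42.  22.  92. -60.  95.  95.]
[0.63 0.21 0.36] -0.184 [ 42.  31.  86. -66. 109. 112.]
[0.62 0.21 0.36] -0.167 [ 40.  41.  79. -68. 124. 126.]
[ 39.  53.  80. -61. 117. 141.]
[ 44.  60.  67. -59. 124. 137.]
[ 17.  16.  99.  -0.  65. 107.]
[ 17.  16.  99.  -0.  65. -73.]
[ 17.  10.  87.  -0.  83. -73.]
[-25.   9.  81.  -0.  91. 140.]
```

The joint path is continuous, so I'm going ahead with the grasp, lift and reorientation.

```bash
cat > s1.py <<'E'
from station import ctrl, imaging
from h import *
s=ctrl.state(); p0=s["ee_pos"]
ctrl.move_linear([p0[0],p0[1],.40],feed=.25)
ctrl.movep([pad[0],pad[1],.36],R0)
ctrl.move_linear([pad[0],pad[1],.12],feed=.25)
ctrl.move_linear([pad[0],pad[1],.025],feed=.1)
print("F before",ctrl.state()["contact_force"])
ctrl.grip(0.0); s=ctrl.state(); print("w",s["gripper_width"],s["contact_force"],s["time"])
ctrl.move_linear([pad[0],pad[1],.10],feed=.08)
ctrl.move_linear([pad[0],pad[1],.33],feed=.2)
s=ctrl.state(); print("w",s["gripper_width"],s["contact_force"],s["ft_torque"],s["time"])
for p,r in path(6,np.array([pad[0],pad[1],.33]),np.array([*p_stand[:2],.33])+.005*h1)[1:]: ctrl.movep(p,r)
s=ctrl.state(); print(s["ee_pos"],s["gripper_width"],s["contact_force"],s["time"])
for n in ("scene","top"):
    p,dd=imaging.snapshot(n); cv2.imwrite(f"pics/{n}1.png",p[:,:,::-1]); np.savez(f"pics/{n}1.npz",p=p,d=dd,**imaging.calibration(n))
E
python3 s1.py
```

```text
F before [ 0.87072738 -0.40413461  0.32919352]
w 0.20485425976282143 [-1.63212759 -0.1879561   2.92206637] 7.125
w 0.2055318581034098 [-0.05780167 -0.11047953 -3.61210231] [ 0.13958656 -0.22567926 -0.02294086] 9.5167
[0.62085697 0.2040375  0.3302982 ] 0.20446764019751684 [-0.53763085 -0.78770485 -1.98861806] 12.3083
```

View pics/scene1.png

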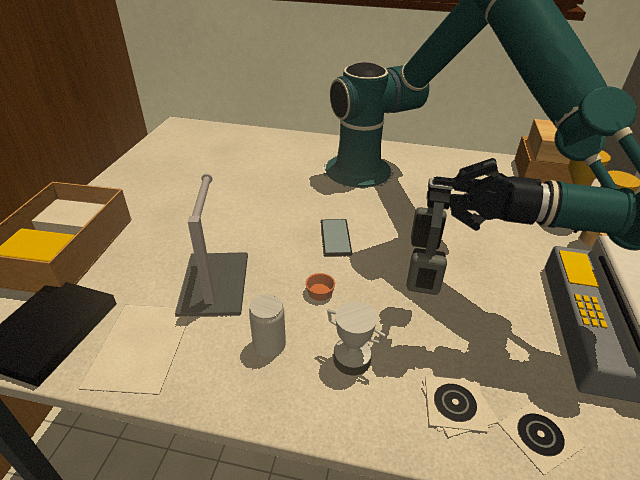

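The muffs are held upright around (428,235). The wrist sits close to the desk telephone at right, so I need its height before lowering. I'll check their tilt at the same time.

```bash
python3 - <<'E'
from h import *
W=cloud("pics/top0.npz").reshape(-1,3)
for y in np.arange(.35,.8,.05):
    o=[]
    for x in np.arange(.3,.9,.06):
        m=(abs(W[:,0]-x)<.03)&(abs(W[:,1]-y)<.025); o.append(np.percentile(W[m,2],98).round(2) if m.sum() else np.nan)
    print(y.round(2),*o)
W=cloud("pics/scene1.npz")[:,:].reshape(-1,3)
m=(abs(W[:,0]-.62)<.12)&(abs(W[:,1]-.21)<.06)&(W[:,2]>.12)&(W[:,2]<.38); w=W[m]
for z in np.arange(.14,.36,.02):
    k=w[abs(w[:,2]-z)<.01]; print(z.round(2),len(k),k.min(0).round(3) if len(k) else '',k.max(0).round(3) if len(k) else '')
W=cloud("pics/scene1.npz").reshape(-1,3); a=W[(W[:,1]>.3)&(W[:,1]<.75)&(W[:,0]>.45)&(W[:,2]>.2)&(W[:,2]<.6)]
for y in np.arange(.3,.7,.05):
    k=a[abs(a[:,1]-y)<.025]; print("arm y",y.round(2),len(k),k[:,2].min().round(3) if len(k) else '',k[:,0].min() if len(k) else '')
E
```

```text
0.35 0.0 0.0 0.0 0.0 0.0 0.0 0.0 0.0 0.01 0.01 0.0
0.4 0.0 0.0 0.0 0.0 0.0 0.0 0.0 0.0 0.01 0.01 0.01
0.45 0.0 0.0 0.0 0.0 0.0 0.0 0.0 0.01 0.01 0.01 0.01
0.5 0.0 0.07 0.07 0.08 0.07 0.08 0.08 0.07 0.0 0.01 0.0
0.55 0.0 0.08 0.08 0.08 0.08 0.08 0.08 0.08 0.0 0.0 0.0
0.6 0.0 0.08 0.08 0.08 0.08 0.08 0.08 0.09 0.0 0.0 0.0
0.65 0.0 0.0 nan nan nan nan nan 0.0 0.0 0.0 0.0
0.7 nan nan nan nan nan nan nan nan nan nan nan
0.75 nan nan nan nan nan nan nan nan nan nan nan
0.14 0  
0.16 65 [0.562 0.18  0.162] [0.705 0.235 0.17 ]
0.18 433 [0.555 0.178 0.17 ] [0.709 0.238 0.19 ]
0.2 458 [0.553 0.178 0.19 ] [0.709 0.238 0.21 ]
0.22 509 [0.55  0.177 0.21 ] [0.71  0.237 0.23 ]
0.24 810 [0.543 0.178 0.23 ] [0.707 0.237 0.25 ]
0.26 105 [0.562 0.2   0.25 ] [0.693 0.215 0.27 ]
0.28 240 [0.609 0.199 0.27 ] [0.693 0.27  0.29 ]
0.3 285 [0.612 0.199 0.29 ] [0.692 0.269 0.31 ]
0.32 608 [0.59  0.188 0.31 ] [0.684 0.27  0.33 ]
0.34 715 [0.589 0.188 0.33 ] [0.663 0.27  0.35 ]
arm y 0.3 851 0.292 0.6044630902107363
arm y 0.35 3202 0.297 0.450027774909207
arm y 0.4 5001 0.298 0.45007386450233977
arm y 0.45 4478 0.28 0.45377801348702695
arm y 0.5 1996 0.264 0.4741464987516838
arm y 0.55 108 0.261 0.6193225709346335
arm y 0.6 0  
arm y 0.65 0
```

The telephone top is at about 0.08 and the wrist underside would end at about 0.09–0.10. I'll shift the standing place toward −y to avoid overlapping it, then lower with force checks.

```bash
cat >> h.py <<'E'
p_stand=np.array([.61,.158,0])
E
cat > s2.py <<'E'
from station import ctrl, planner, imaging
from h import *
t=p_stand+.005*h1
assert planner.inverse_kinematics(t+[0,0,.16],R1) is not None
ctrl.move_linear(t+[0,0,.33],feed=.15)
ctrl.move_linear(t+[0,0,.18],feed=.15); ctrl.dwell(.2)
f0=ctrl.state()["contact_force"]; z=.18
while z>.160:
    z-=.0015; ctrl.move_linear(t+[0,0,z],feed=.03)
    f=ctrl.state()["contact_force"]-f0
    if f[2]>4: break
ctrl.dwell(.2); s=ctrl.state(); print(z,s["ee_pos"],s["contact_force"]-f0,s["q"].round(1) if hasattr(s["q"],"round") else s["q"],s["time"])
p,dd=imaging.snapshot("scene"); cv2.imwrite("pics/scene2.png",p[:,:,::-1])
E
python3 s2.py
```

```text
0.16649999999999998 [0.60994885 0.15311307 0.16714232] [-1.07041472  1.21568993  4.7578613 ] [ 36.8  50.1  86.6 -61.5 114.3 143. ] 16.7083
```

View pics/scene2.png

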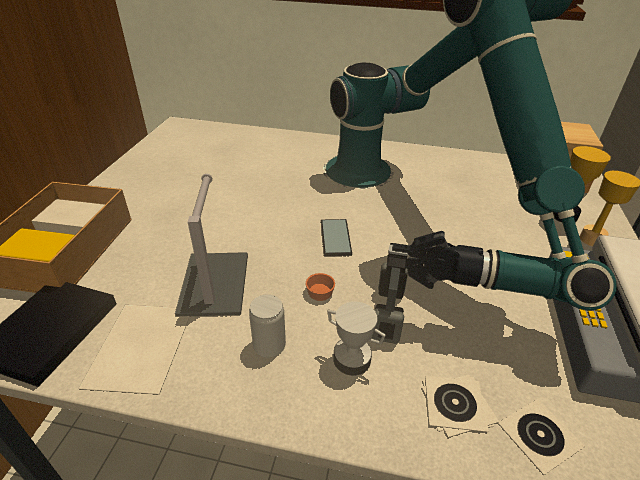

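The muffs are on the desk at the expected height: cups at about (385,300), with a visible gap to the trophy. Now I'll release, back out level, rise and look.

```bash
cat > s3.py <<'E'
from station import ctrl, planner, imaging
from h import *
t=ctrl.state()["ee_pos"]
ctrl.grip(.7); ctrl.dwell(.2); print(ctrl.state()["contact_force"],ctrl.state()["gripper_width"])
ctrl.move_linear(t-.06*h1,feed=.08)
ctrl.move_linear(t-.09*h1+[0,0,.2],feed=.2)
ctrl.movep([.61,.30,.40],R(-h1,-Z)); ctrl.grip(1.0)
print(ctrl.state()["time"],ctrl.state()["contact_force"])
for n in ("scene","top"):
    p,dd=imaging.snapshot(n); cv2.imwrite(f"pics/{n}3.png",p[:,:,::-1]); np.savez(f"pics/{n}3.npz",p=p,d=dd,**imaging.calibration(n))
E
python3 s3.py; python3 - <<'E'
from h import *
for n in ("top","scene"):
    W=cloud(f"pics/{n}3.npz").reshape(-1,3)
    m=(abs(W[:,0]-.61)<.1)&(abs(W[:,1]-.158)<.06)&(W[:,2]>.03)&(W[:,2]<.19); w=W[m]
    t=w[w[:,2]>.162]; r=cv2.minAreaRect((t[:,:2]*1e3).astype(np.float32)); print(n,"band",len(t),t.mean(0).round(4),r,t[:,2].max())
    t=w[(w[:,2]<.088)&((w[:,0]<.59)|(w[:,0]>.64))&(w[:,0]<.71)]; t=t[(t[:,2]>.07)]; r=cv2.minAreaRect((t[:,:2]*1e3).astype(np.float32)); print("cuptops",len(t),r)
E
```

```text
[ 0.19106276 -0.64135903  0.07683392] 0.6959056808819295
22.6917 [-0.43025068 -1.04637379 -0.22692792]
top band 895 [0.6127 0.1556 0.1733] ((614.2176513671875, 156.91299438476562), (87.7783432006836, 36.83850860595703), 0.5265915393829346) 0.181060396820088
cuptops 706 ((614.471435546875, 156.97772216796875), (60.14979553222656, 162.5922088623047), 89.8797607421875)
scene band 497 [0.6235 0.1563 0.1721] ((617.1044921875, 156.26858520507812), (79.44612121582031, 35.837520599365234), 0.15130509436130524) 0.17770610000602172
cuptops 507 ((617.21630859375, 156.02479553222656), (160.69493103027344, 58.308502197265625), 0.39618462324142456)
```

View pics/scene3.png

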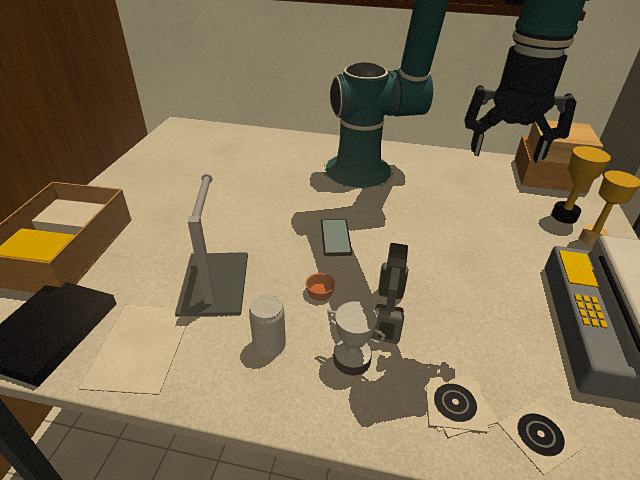

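View pics/top3.png

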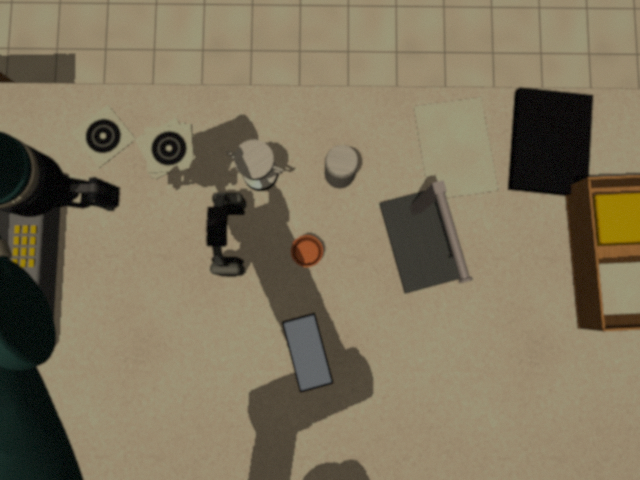

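The muffs stand by themselves, square to the world, at about (0.615, 0.157); the pad is at (217,225) in the top view and the other objects look untouched. Now the second grasp, from above with the jaws across the pad's width, then on to the position over the bar.

```bash
cat > s4.py <<'E'
from station import ctrl, planner, imaging
from h import *
g=np.array([.6155,.157,0]); R2=R(-h1,-Z); RB=R(b,-Z)
ctrl.movep(g+[0,0,.30],R2)
ctrl.move_linear(g+[0,0,.173],feed=.12); print(ctrl.state()["contact_force"])
ctrl.grip(0.); s=ctrl.state(); print("w",s["gripper_width"],s["ee_pos"],s["contact_force"])
ctrl.move_linear(g+[0,0,.20],feed=.05); s=ctrl.state(); print("w",s["gripper_width"],s["contact_force"])
ctrl.move_linear(g+[0,0,.45],feed=.2)
ctrl.movep([.63,-.05,.45],R(Ro.from_euler('z',40,degrees=True).apply(b),-Z))
ctrl.movep([bar[0],bar[1],.45],RB); ctrl.dwell(.3)
s=ctrl.state(); print(s["ee_pos"],s["gripper_width"],s["contact_force"],s["ft_torque"],s["time"])
for n in ("scene","top"):
    p,dd=imaging.snapshot(n); cv2.imwrite(f"pics/{n}4.png",p[:,:,::-1]); np.savez(f"pics/{n}4.npz",p=p,d=dd,**imaging.calibration(n))
E
python3 s4.py; python3 - <<'E'
from h import *
W=cloud("pics/scene4.npz").reshape(-1,3); q=W-bar; u=q[:,:2]@b[:2]; v=q[:,:2]@[-b[1],b[0]]
for z in np.arange(.25,.46,.02):
    m=(abs(W[:,2]-z)<.01)&(abs(u)<.06)&(abs(v)<.1)
    if m.sum()>5: print(z.round(2),m.sum(),"u",u[m].min().round(3),u[m].max().round(3),"v",v[m].min().round(3),v[m].max().round(3))
E
```

```text
[-0.07153606  0.40203807  0.11200195]
w 0.40629952780638995 [0.61624583 0.15726069 0.17378536] [1.08169621 0.93637396 2.47102404]
w 0.400299376492421 [ 0.2264696  -0.79051707 -2.94667352]
[ 0.59296795 -0.24983956  0.45013326] 0.4040506700533039 [-0.2710053   0.1801747  -2.21901602] [-0.0482162   0.03040963  0.04075035] 29.3167
0.27 13 u 0.028 0.031 v -0.071 0.075
0.29 399 u -0.023 0.034 v -0.077 0.087
0.31 462 u -0.022 0.035 v -0.077 0.087
0.33 488 u -0.02 0.035 v -0.077 0.087
0.35 741 u -0.024 0.035 v -0.077 0.085
0.37 112 u -0.008 0.014 v -0.064 0.07
0.39 117 u -0.007 0.012 v -0.064 0.07
0.41 140 u -0.007 0.012 v -0.064 0.07
0.43 320 u -0.007 0.027 v -0.055 0.062
0.45 535 u -0.024 0.034 v -0.033 0.043
```

View pics/scene4.png

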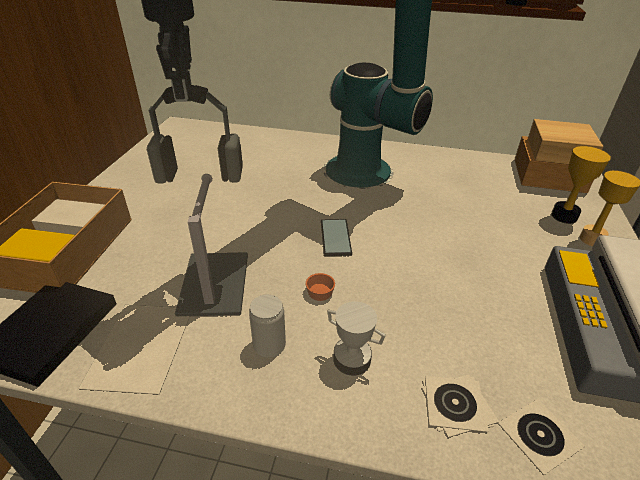

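The muffs hang level under the gripper (cups at (162,158) and (230,158)), offset about 4 mm sideways from the bar. I'll correct that and lower onto the bar with force checks.

```bash
cat > s5.py <<'E'
from station import ctrl, imaging
from h import *
n=np.array([-b[1],b[0],0]); t=np.array([bar[0],bar[1],0])-.0035*n-.003*b
ctrl.move_linear(t+[0,0,.45],feed=.1)
ctrl.move_linear(t+[0,0,.265],feed=.1); ctrl.dwell(.2)
f0=ctrl.state()["contact_force"]; z=.265; print(f0)
while z>.236:
    z-=.0015; ctrl.move_linear(t+[0,0,z],feed=.03)
    f=ctrl.state()["contact_force"]-f0
    if f[2]>3: break
ctrl.dwell(.2); s=ctrl.state(); print(z,s["ee_pos"],s["contact_force"]-f0,s["ft_torque"],s["gripper_width"],s["time"])
for k in ("scene","top"):
    p,dd=imaging.snapshot(k); np.savez(f"pics/{k}5.npz",p=p,d=dd,**imaging.calibration(k))
p=np.load("pics/scene5.npz")["p"][100:340,80:400]; cv2.imwrite("pics/scene5.png",cv2.resize(p[:,:,::-1],None,fx=2.5,fy=2.5,interpolation=cv2.INTER_CUBIC))
E
python3 s5.py
```

```text
[-0.86580663  0.07022433 -2.71927234]
0.247 [ 0.59068583 -0.25551556  0.24854406] [-1.62426568  1.22974625  9.16597806] [0.14819391 0.53275357 0.05619111] 0.4018672812319421 35.0667
```

View pics/scene5.png

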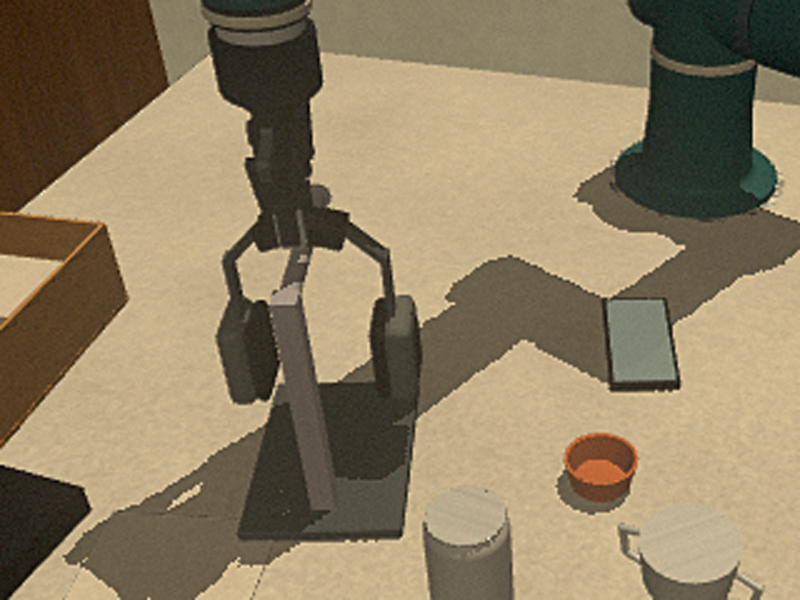

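Contact came at the expected height. The headband is on the bar at about (305,235) in the crop, one cup on each side of the post. Now I'll release.

```bash
cat > s6.py <<'E'
from station import ctrl, imaging
from h import *
t=ctrl.state()["ee_pos"]
ctrl.grip(.5); ctrl.grip(.75); ctrl.dwell(.3); print(ctrl.state()["contact_force"])
ctrl.move_linear(t+[0,0,.05],feed=.06); ctrl.move_linear(t+[0,0,.2],feed=.2)
ctrl.movep([.45,.1,.45],R(d,-Z)); ctrl.dwell(1.)
print(ctrl.state()["time"],ctrl.state()["contact_force"])
for k in ("scene","top"):
    p,dd=imaging.snapshot(k); np.savez(f"pics/{k}6.npz",p=p,d=dd,**imaging.calibration(k))
p=np.load("pics/scene6.npz")["p"][100:400,80:480]; cv2.imwrite("pics/scene6.png",cv2.resize(p[:,:,::-1],None,fx=2,fy=2,interpolation=cv2.INTER_CUBIC))
for k in ("scene","top"):
    W=cloud(f"pics/{k}6.npz").reshape(-1,3); q=W-bar; u=q[:,:2]@b[:2]; v=q[:,:2]@[-b[1],b[0]]
    m=(abs(u)<.065)&(abs(v)<.11)&(W[:,2]>.242)&(W[:,2]<.27); print(k,"pad u",u[m].min(),u[m].max(),"v",v[m].min(),v[m].max(),"z",np.percentile(W[m,2],98))
    for sg in (1,-1):
        m=(abs(u)<.065)&(abs(v-sg*.067)<.03)&(W[:,2]>.06)&(W[:,2]<.17); print(" cup",sg,m.sum(),"u",u[m].min(),u[m].max(),"v",v[m].min(),v[m].max(),"z",W[m,2].min(),np.percentile(W[m,2],98))
a=cloud("pics/top0.npz"); c=cloud("pics/top6.npz")
for nme,u0,u1,v0,v1,z0,z1 in (("trophy",225,300,135,195,.11,.2),("can",320,365,140,190,.1,.2),("tin",285,330,230,270,.015,.1),("phone",275,340,305,400,.005,.02)):
    o=[]
    for W in(a,c):
        w=W[v0:v1,u0:u1].reshape(-1,3); w=w[(w[:,2]>z0)&(w[:,2]<z1)]; o.append(w.mean(0).round(4))
    print(nme,*o)
E
python3 s6.py
```

```text
[-0.39220478 -0.33070408 -0.55809802]
40.3917 [ 0.07781534  0.55623697 -0.01024152]
scene pad u -0.018475864157628846 0.01820865733418498 v -0.038175354218403956 0.035139273465973564 z 0.2511748358472008
 cup 1 738 u -0.03123235421897261 0.03247394785193466 v 0.043768928656649934 0.08260608076930817 z 0.07718724011544631 0.16106817164880358
 cup -1 828 u -0.028988016478809928 0.03098561168764139 v -0.08328042230605898 -0.04700776824540594 z 0.07608022288841554 0.16217640321535642
top pad u -0.01950464128733826 0.016620502729108887 v -0.0402672840677775 0.03904208087665366 z 0.2535848700969157
 cup 1 686 u -0.0312407443606717 0.028186563529703907 v 0.04479652651653102 0.08337238015630447 z 0.08399437063623294 0.15813768335369172
 cup -1 330 u -0.031305125591371476 0.028603619086511687 v -0.08236446843584533 -0.0463475005201888 z 0.08368821800763171 0.15805655073945896
trophy [0.7497 0.0981 0.1248] [0.7497 0.0981 0.1249]
can [ 0.7492 -0.0701  0.1141] [ 0.7492 -0.0701  0.1142]
tin [ 0.5854 -0.0018  0.0267] [ 0.5854 -0.002   0.0267]
phone [ 0.3764 -0.0051  0.0094] [ 0.376  -0.0051  0.0095]
```

View pics/scene6.png

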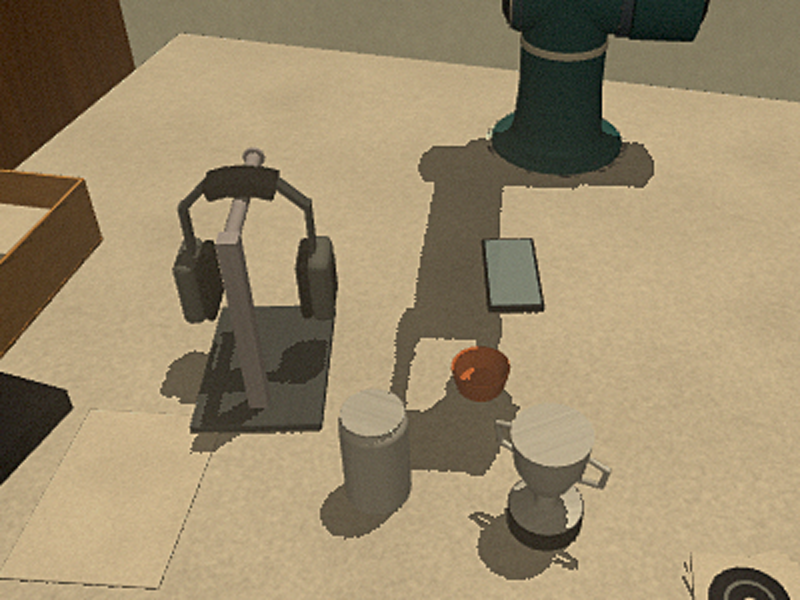

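The muffs hang centred on the bar, pad at (240,182) and level, with cups at (198,280) and (318,278). The other objects have not moved.

```bash
python3 -c "
from station import workorder; print(workorder.sign_off())"
```

```text
the job is handed in; nothing more can be done
None
```

The ear defenders now hang by the headband over the middle of the bar, one cup on each side. I handed the job in at about 40 s of the 72 s allowed.

- **Standing up:** I gripped the headband across its thickness from above, turned the ear defenders upright, set them down on their cups and let go. They stood by themselves at about (0.615, 0.157). I moved that spot toward −y so the wrist would clear the desk telephone.
- **Hanging:** I took them again from above across the headband's width, lowered them onto the bar until they touched, released and backed away.
- **Last checks on the hang:** The pad was centred within about 2 mm of the bar's middle, with its top at 0.251–0.254 m (0.251 m expected). Both cups were level, with their undersides at about 76–84 mm, and the gripper was clear.
- **Other objects:** The trophy, can, tin and phone were all within 0.5 mm of where they started.
- **Forces:** The sampled contact forces stayed under about 10 N.

No check failed. The two cameras disagreed by about 3 mm on where the ear defenders stood. After I picked them up again they sat about 4 mm off the bar sideways, and I corrected that before lowering.

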